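# Stand the fallen vial up on the tile

### The arm

A 6-joint arm with a two-finger parallel gripper is mounted at the origin on the work surface; the furniture and walls round the work are solid. World frame = base frame: x ahead of the robot, y to its left, z up, the work surface at z = 0. Lengths are in m, angles in degrees, forces in N, time in s.
With the tool pointing down it reaches from about 0.325 to 0.85 m from the base axis. Payload 4.4 kg.
Tool frame: the origin (TCP) lies at the very end of the fingers, on their centre line; the grasp point (between the pads) lies 19 mm behind it (env.grasp_offset is the z of the grasp point in the tool frame, in m); z points along the fingers, y is the line along which they close (so a half turn about z gives the same grasp; the last joint's range is limited). The gripper opens to 94 mm and grips with 3 to 60 N. Pads are 16 mm wide; open, the fingers measure 119 mm over their backs; the gripper's body (75 mm by 177 mm) begins 78 mm behind the grasp point.
Start: joints at [-81.561, 11.837, 88.321, -0, 79.842, -8.623], TCP at [0.169, -0.55, 0.205] pointing down, gripper open.
Joint ranges: [-156.59, 156.59], [-49.26, 127.26], [12.9, 141.05], [-63.56, 243.56], [4.71, 150.69], [-161.64, 161.64]. Speed limits (degrees/s): [159.86, 159.86, 180, 180, 180, 180].

### API

Orientations are given as a 3x3 rotation matrix whose columns are the frame's x, y, z axes.
In Python, from station import env gives the robot as it stands.
- The arm moves only by the tool drive_tool, never from a script. Its argument "commands" is a list of rows, each a list of 3 entries, a list of its own where there are three numbers: the opening in per cent of the stroke, from 0 (shut) to 100 (fully open), then the shift along the tool's x, y, z in units of 40 mm (1.0 is 40 mm), then the turn about the tool's z in units of 5 degrees (1.0 is 5 degrees). In form: [[grip, [dx, dy, dz], turn], ...]. A call has 1 to 5 rows; each row is the pose to reach, as a shift and turn from the pose commanded when the call began, along the tool's axes at that moment; what a row does not reach only later rows make up. A row lasts 1/12 s, in which the tool goes at most 41.7 mm and 7.16 degrees, less where a joint would pass 70% of its speed; a pose out of reach is approached as far as the arm can. A call with a gripper value outside its range is refused whole. The fingers move at their own pace and stop on an object; "newtons" is the grip in N (left out, the last holds). Time passes only in rows, so rows that repeat a pose let the fingers close. It gives the time, the measured TCP pose, the force, the opening and the grip force at its end, in the units of the state.
- env.sense(): the state, without advancing time (a new reading comes with each control period).
- env.grab_frame(name): name is "scene" or "top"; returns the picture (420x560x3 uint8, blue, green, red); there is no depth.
- env.get_calibration(name): a dict with "fov_y" (degrees; the focal length in pixels is half the picture's height over the tangent of half this angle, whatever the lens; pixels are square), "cx", "cy" (the principal point, pixels), "dist_coeffs" ([k1, k2, p1, p2, k3] as OpenCV has them; the pictures are not rectified), "R" (3x3) and "t" (3): a world point X has camera coordinates R X + t. Camera axes: x right, y down, z forward; pixel columns grow to the right and rows downward; lengths in m; the calibration is good to about 2 mm. A picture is of the moment at which its call begins. get_calibration takes no time and is no camera call.
- env.sign_off(): hands the job in; it is judged then, once.
The state is a dict: "clock": time; "joint_positions": joint angles; "qd": joint speeds; "joint_efforts": joint torques, N m; "eef_pos": TCP position; "tcp_rot": TCP orientation; "wrist_force": force on the tool from outside, world axes, zero at the start; "ft_torque": the same for the moment, N m; "opening": opening from 0.0 (shut) to 1.0 (fully open); "grasp_force": force on a finger pad.
Only numpy, scipy, OpenCV 4.12 (cv2) and the standard library are available. Lean on these libraries where they do the work, as an engineer would, in place of code of your own. Each camera call takes 0.05 s, during which the arm holds its last target. There are 200 camera calls.

### The job

One of the two brown glass vials has been knocked over and is lying on the table. Pick it up and stand it upright on its base, cap up, in the middle part of the white tile, setting it down by hand rather than dropping it. Leave the brown vial that still stands and the small clear flask as they are.

Things in the scene. Friction and masses are not known exactly. Their poses are not given: they have to be found in the camera images.
- fallen_vial_mid (a point): the fallen vial: brown glass, black screw cap, 99 mm long, 100 g, lying, cap to the left (+y) or left and away. Its lower 48 mm is a straight cylinder of 38 mm diameter; above, a shoulder, 25 mm neck and 31 mm cap (last 18 mm). The point is on the axis, 49.5 mm from the base; z runs from base to cap (level at first, upward when it stands). The lying axis is 19 mm above the table.
- tile_top (a point): a white glazed square tile, 110 x 110 mm and 8 mm thick, lying fixed on the table to the left of the fallen vial; the point is the centre of its top face, z up, x and y along its edges. A thin black marker pen lies, fixed, on the table between the vial and the tile.
- standing_vial_mid (a point): the other brown glass vial with a black cap, 38 mm in diameter and 96 mm high, loose and standing upright on the table behind the work; the point is on its axis at half height, z up. To be left alone.
- clear_flask_mid (a point): a small clear flask with a white cap, 44 mm in diameter and 104 mm high, loose and standing upright on the table behind the work; the point is on its axis at half height, z up. To be left alone.

How it is judged (in metres and radians):
On the way:
1. the fallen vial, still held in the fingers, is brought upright (within 20 degrees) over the tile with its base no more than about 15 mm above it (contact force between the fingers and fallen_vial above 0.3 N and angle between fallen_vial_mid's own z axis and vertical below 0.35 rad and horizontal distance between fallen_vial_mid and tile_top below 0.05 m and z of fallen_vial_mid in the frame of tile_top below 0.065 m), for 0.05 s.
At the end, for the whole second after the job is handed in: the fallen vial stands at rest on the tile, cap up, upright within 10 degrees, its axis within 35 mm of the tile's centre (so its whole base is on the tile); the other vial and the clear flask stand where they stood (angle between fallen_vial_mid's own z axis and vertical below 0.17 rad and horizontal distance between fallen_vial_mid and tile_top below 0.035 m and z of fallen_vial_mid in the frame of tile_top between 0.043 and 0.056 m and linear speed of fallen_vial below 0.02 m/s); the robot touches nothing.
It fails at once if the standing vial is shifted by more than 20 mm or tipped over (distance of standing_vial_mid from where it was at the start of the episode above 0.02 m or angle between standing_vial_mid's own z axis and vertical above 0.3 rad).
It fails at once if the clear flask is shifted by more than 20 mm or tipped over (distance of clear_flask_mid from where it was at the start of the episode above 0.02 m or angle between clear_flask_mid's own z axis and vertical above 0.3 rad).
It also fails if it takes over 38 s, if anything falls off the work surface, if the arm or the gripper's body presses on something with over 40 N, if the wrist force passes 120 N, or if a joint passes its speed limit or range.

## Working session

There is one attempt and no reset: what is moved stays moved. The work goes in short steps, Python scripts to look and compute and a tool call to move; the robot and the scene stay as the last step left them, time stands still between calls to the robot, and variables do not carry over. Pictures are saved under pics/ and viewed, at most 10 in all, crops included, and the job is handed in when it is done.

Besides the shell and the picture viewer there is one more tool, called after ">>>" by a JSON object that holds its "fn" and its "kwargs", one argument or row to a line. drive_tool: Moves the arm, as the interface text tells. Its arguments: {"type":"object","properties":{"commands":{"type":"array","items":{"type":"array"}},"newtons":{"type":"number"}},"required":["commands"]}

```bash
ls; mkdir -p pics; python3 - <<'E'
from station import env
import cv2,numpy as np
for n in("scene","top"):
    cv2.imwrite(f"pics/{n}0.png",env.grab_frame(n)); c=env.get_calibration(n); print(n,c, -np.array(c["R"]).T@np.array(c["t"]))
s=env.sense();print(s["clock"],s["eef_pos"],s["tcp_rot"],s["opening"],env.grasp_offset)
E
```

```text
pics
scene {'fov_y': 44.21027123164225, 'cx': 282.0499677856555, 'cy': 208.15342517172903, 'dist_coeffs': array([-0.19731586,  0.        ,  0.        ,  0.        ,  0.        ]), 'R': array([[ 0.70196608, -0.71194853, -0.01931093],
       [-0.54362677, -0.5180933 , -0.66034027],
       [ 0.46012342,  0.47403441, -0.7507182 ]]), 't': array([-0.41828474,  0.36782393,  0.61960279])} [ 0.20848688 -0.40094314  0.69995857]
top {'fov_y': 48.02461867622802, 'cx': 284.3902612675517, 'cy': 217.62259964089677, 'dist_coeffs': array([-0.01496064,  0.        ,  0.        ,  0.        ,  0.        ]), 'R': array([[-1.02650735e-02, -9.99947299e-01, -1.63842631e-04],
       [-9.97542169e-01,  1.02517407e-02, -6.93146619e-02],
       [ 6.93126886e-02, -5.48080166e-04, -9.97594833e-01]]), 't': array([0.01702141, 0.5884443 , 0.94943055])} [0.52136514 0.01150829 0.98793762]
0.1 [ 0.16859996 -0.54895371  0.20440532] [[ 9.55978301e-01  2.93437228e-01 -2.84097480e-04]
 [ 2.93437180e-01 -9.55976162e-01  2.04900678e-03]
 [ 3.29664449e-04 -2.04217078e-03 -9.99997860e-01]] 0.9972356471876832 -0.0188
```

View pics/scene0.png

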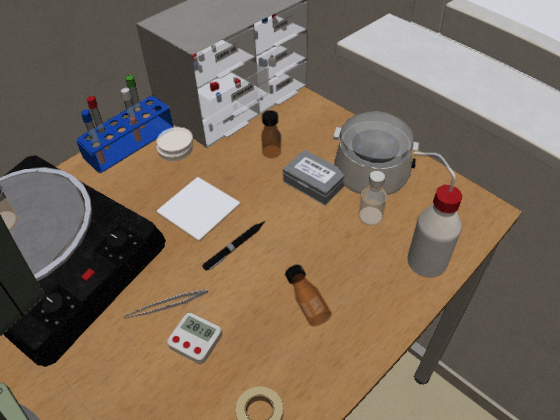

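View pics/top0.png

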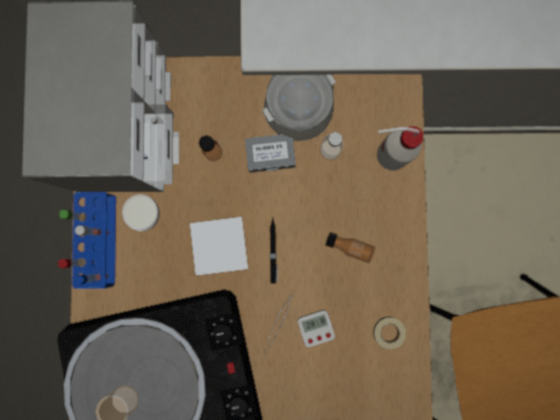

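```bash
cat >h.py <<'E'
import cv2,numpy as np
from station import env
def cam(n):
    c=env.get_calibration(n);f=210/np.tan(np.radians(c["fov_y"]/2))
    return np.array([[f,0,c["cx"]],[0,f,c["cy"]],[0,0,1]]),c["dist_coeffs"],np.array(c["R"]),np.array(c["t"])
def ray(n,p):
    K,d,R,t=cam(n);q=cv2.undistortPoints(np.array([[p]],float),K,d)[0,0]
    v=R.T@np.array([*q,1]);return -R.T@t,v/np.linalg.norm(v)
def onz(n,p,z):
    o,v=ray(n,p);return o+v*(z-o[2])/v[2]
def tri(ps,pt):
    o1,a=ray("scene",ps);o2,b=ray("top",pt)
    s=np.linalg.lstsq(np.c_[a,-b],o2-o1,rcond=None)[0]
    P,Q=o1+s[0]*a,o2+s[1]*b;return (P+Q)/2,np.linalg.norm(P-Q)
def blob(m,x0,y0,x1,y1):
    w=np.zeros_like(m,np.uint8);w[y0:y1,x0:x1]=m[y0:y1,x0:x1]
    n,l,s,c=cv2.connectedComponentsWithStats(w);i=1+np.argmax(s[1:,4]);
    return c[i],s[i],cv2.minAreaRect(np.argwhere(l==i)[:,::-1].astype(np.float32))
E
python3 - <<'E'
from h import *
S=cv2.imread("pics/scene0.png");T=cv2.imread("pics/top0.png")
hv=lambda I:cv2.cvtColor(I,cv2.COLOR_BGR2HSV)
out={}
for n,I,tb,cb,vb in(("scene",S,(150,170,250,245),(280,260,310,285),(280,260,340,335)),("top",T,(180,210,260,285),(320,228,345,252),(320,225,385,270))):
    h=hv(I)
    t=blob((h[...,2]>180)&(h[...,1]<50),*tb);c=blob(h[...,2]<50,*cb)
    x0,y0,x1,y1=vb; print(n,"tile",t[0],t[2],"cap",c[0],c[1],c[2])
    bg=np.median(I[y0:y1,x0:x1].reshape(-1,3),0);print(bg)
    v=blob(np.abs(I.astype(int)-bg).sum(2)>60,*vb);print("vial",v)
    out[n]=(t,c,v)
for k,nm in((0,"tile"),(1,"cap"),(2,"vial")): print(nm,tri(out["scene"][k][0],out["top"][k][0]))
print("tile rect tri",tri(out["scene"][0][2][0],out["top"][0][2][0]))
print([onz("top",p,.008) for p in cv2.boxPoints(out["top"][0][2])])
for n in out: print(n,"cap",onz(n,out[n][1][0],.019),"vial",onz(n,out[n][2][0],.019),"tile",onz(n,out[n][0][0],.008))
a=np.hstack([cv2.resize(T[215:280,310:395],None,fx=4,fy=4),cv2.resize(S[255:320+10,275:345],None,fx=4,fy=4)[:260]]);cv2.imwrite("pics/crop.png",a)
E
```

```text
scene tile [197.74159821 207.34876774] ((197.81900024414062, 206.3009033203125), (49.97957992553711, 66.72914123535156), 47.72631072998047) cap [293.99086758 273.06392694] [285 265  20  19 219] ((294.60003662109375, 273.2000427246094), (15.20526123046875, 17.88854217529297), 63.43495178222656)
[ 77. 118. 157.]
vial (array([307.00939702, 295.21613156]), array([ 284,  264,   48,   63, 1277], dtype=int32), ((307.0, 294.0), (65.4117660522461, 25.52941131591797), 61.927513122558594))
top tile [218.18793314 245.72564207] ((218.2077178955078, 245.66156005859375), (49.7379264831543, 49.861961364746094), 82.87498474121094) cap [330.875      239.60227273] [326 233  10  14  88] ((330.85003662109375, 239.45001220703125), (6.957010269165039, 12.33288288116455), 18.43494987487793)
[ 77. 108. 134.]
vial (array([348.32451499, 245.99118166]), array([325, 232,  50,  31, 567], dtype=int32), ((349.0543212890625, 246.44796752929688), (49.10511016845703, 18.027629852294922), 19.653823852539062))
tile (array([0.5317074 , 0.15008588, 0.00388613]), np.float64(0.0017658417992848317))
cap (array([ 0.54128812, -0.08286258,  0.0216302 ]), np.float64(0.0028629248997601))
vial (array([ 0.52902332, -0.12063014,  0.01163227]), np.float64(2.5570215593576423e-05))
tile rect tri (array([0.53188886, 0.14954813, 0.00700521]), np.float64(0.0015612237447454106))
[array([0.57798638, 0.20692555, 0.008     ]), array([0.5898412 , 0.10377049, 0.008     ]), array([0.48734068, 0.09139787, 0.008     ]), array([0.4756136 , 0.19382664, 0.008     ])]
scene cap [ 0.54141594 -0.08077352  0.019     ] vial [ 0.52558218 -0.12362292  0.019     ] tile [0.5291063  0.14737712 0.008     ]
top cap [ 0.54245055 -0.0840388   0.019     ] vial [ 0.52897519 -0.11964126  0.019     ] tile [0.53238423 0.14899815 0.008     ]
```

View pics/crop.png

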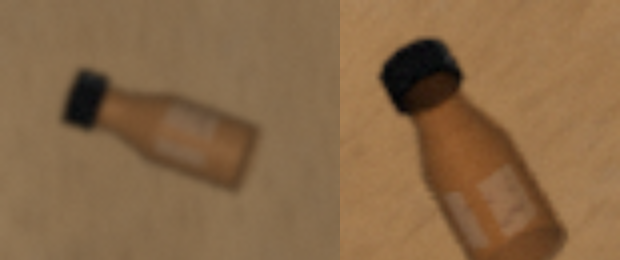

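>>> {"fn": "drive_tool", "kwargs": {
  "commands": [
    [100,[0.5,-0.35,0],0],
    [100,[1.3,-0.9,0],0],
    [100,[2.1,-1.4,0],0],
    [100,[3.0,-2.0,0],0],
    [100,[3.8,-2.6,0],0]
  ],
  "newtons": 4
}}

```text
clock: 0.52
eef_pos: [0.2841, -0.4041, 0.2049]
tcp_rot: [[0.956, 0.292, -0.0], [0.292, -0.956, 0.001], [0.0, -0.001, -1.0]]
wrist_force: [1.0, 0.7, 0.9]
opening: 1.0
grasp_force: 0.0
```

>>> {"fn": "drive_tool", "kwargs": {
  "commands": [
    [100,[0.8,-0.6,0],0],
    [100,[1.6,-1.1,0],0],
    [100,[2.4,-1.7,0],0],
    [100,[3.2,-2.2,0],0],
    [100,[4.0,-2.8,0],0]
  ]
}}

```text
clock: 0.93
eef_pos: [0.4043, -0.2501, 0.2052]
tcp_rot: [[0.956, 0.293, -0.0], [0.293, -0.956, -0.0], [-0.0, 0.0, -1.0]]
wrist_force: [0.6, 0.1, 1.3]
opening: 1.003
grasp_force: 0.0
```

>>> {"fn": "drive_tool", "kwargs": {
  "commands": [
    [100,[0.8,-0.6,0],0],
    [100,[1.6,-1.1,0.2],0],
    [100,[2.4,-1.7,0.4],0],
    [100,[3.2,-2.2,0.8],0],
    [100,[4.0,-2.7,1.2],0]
  ]
}}

```text
clock: 1.35
eef_pos: [0.526, -0.0997, 0.1573]
tcp_rot: [[0.956, 0.294, 0.001], [0.294, -0.956, -0.001], [0.001, 0.001, -1.0]]
wrist_force: [0.3, -1.6, -0.4]
opening: 1.0
grasp_force: 0.0
```

>>> {"fn": "drive_tool", "kwargs": {
  "commands": [
    [100,[0,0,0],-1.4],
    [100,[0,0,0],-2.8],
    [100,[0,0,0],-4.2],
    [100,[0,0,0],-5.6],
    [100,[0,0,0],-7]
  ]
}}

```text
clock: 1.77
eef_pos: [0.5244, -0.101, 0.1567]
tcp_rot: [[0.61, 0.793, -0.001], [0.793, -0.61, 0.001], [-0.0, -0.001, -1.0]]
wrist_force: [-0.1, 0.0, 0.3]
opening: 1.001
grasp_force: 0.0
```

>>> {"fn": "drive_tool", "kwargs": {
  "commands": [
    [100,[0,0,0],-1.4],
    [100,[0,0,0],-2.6],
    [100,[0,0,0],-3.6],
    [100,[0,0,0],-3.6],
    [100,[0,0,0],-3.6]
  ]
}}

```text
clock: 2.18
eef_pos: [0.5246, -0.1013, 0.157]
tcp_rot: [[0.343, 0.939, -0.001], [0.939, -0.343, 0.0], [0.0, -0.001, -1.0]]
wrist_force: [-0.7, 0.4, 0.6]
opening: 1.004
grasp_force: 0.0
```

```bash
python3 - <<'E'
from h import *
s=env.sense();print(s["clock"],s["eef_pos"],s["tcp_rot"],s["wrist_force"],s["joint_positions"])
u=np.array([np.sin(np.radians(20)),np.cos(np.radians(20)),0])
d=np.array([.5415,-.083,.005])-s["eef_pos"];print(s["tcp_rot"].T@d/.04, np.degrees(np.arctan2(s["tcp_rot"][1,0],s["tcp_rot"][0,0])))
for p in((372.5,254.5),(327.3,239)):print(onz("top",p,.019))
print(onz("top",(331,157),0.0),onz("scene",(371,218),0),onz("scene",(271,155),0))
cv2.imwrite("pics/s1.png",env.grab_frame("scene"))
E
```

```text
2.1833 [ 0.52455494 -0.10133505  0.15704005] [[ 3.43143916e-01  9.39282547e-01 -7.41986026e-04]
 [ 9.39282839e-01 -3.43143776e-01  3.12136417e-04]
 [ 3.85764023e-05 -8.04042454e-04 -9.99999676e-01]] [-0.65496143  0.43467724  0.57308888] [-2.02203011e+01  9.54332951e+00  9.70085040e+01  2.17798208e-03
  7.34942405e+01 -1.52387007e-01]
[0.57576322 0.24367219 3.8008288 ] 69.93146538236076
[ 0.51103557 -0.16890335  0.019     ]
[ 0.54376307 -0.07671434  0.019     ]
[ 0.71784912 -0.08919157  0.        ] [ 0.72995608 -0.08973407  0.        ] [0.7225762  0.15578815 0.        ]
```

View pics/s1.png

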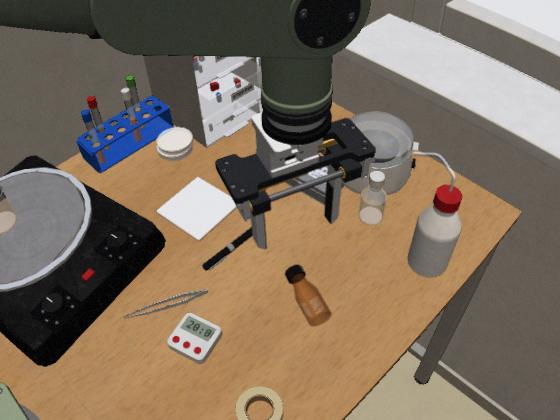

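>>> {"fn": "drive_tool", "kwargs": {
  "commands": [
    [100,[0.2,0.1,0.7],0],
    [100,[0.5,0.2,1.6],0],
    [100,[0.5,0.2,2.5],0],
    [100,[0.5,0.2,3.2],0],
    [100,[0.5,0.2,3.4],0]
  ]
}}

```text
clock: 2.65
eef_pos: [0.5348, -0.0838, 0.0164]
tcp_rot: [[0.342, 0.94, -0.009], [0.94, -0.342, 0.003], [-0.0, -0.01, -1.0]]
wrist_force: [-1.7, 0.0, -0.4]
opening: 0.998
grasp_force: 0.0
```

>>> {"fn": "drive_tool", "kwargs": {
  "commands": [
    [60,[0,0,0.2],0],
    [60,[0,0,0.4],0],
    [50,[0,0,0.4],0],
    [40,[0,0,0.4],0],
    [30,[0,0,0.4],0]
  ]
}}

```text
clock: 3.07
eef_pos: [0.5407, -0.086, 0.0071]
tcp_rot: [[0.341, 0.94, 0.003], [0.94, -0.341, -0.001], [0.0, 0.003, -1.0]]
wrist_force: [0.4, -0.7, -0.5]
opening: 0.682
grasp_force: 0.0
```

>>> {"fn": "drive_tool", "kwargs": {
  "commands": [
    [20,[0,0,0],0],
    [20,[0,0,0],0],
    [20,[0,0,0],0],
    [20,[0,0,0],0],
    [20,[0,0,0],0]
  ]
}}

```text
clock: 3.48
eef_pos: [0.5393, -0.0854, 0.0056]
tcp_rot: [[0.341, 0.94, 0.0], [0.94, -0.341, -0.0], [0.0, 0.0, -1.0]]
wrist_force: [-0.1, -0.1, 0.7]
opening: 0.323
grasp_force: 0.0
```

>>> {"fn": "drive_tool", "kwargs": {
  "commands": [
    [10,[0,0,0],0],
    [10,[0,0,0],0],
    [10,[0,0,0],0],
    [10,[0,0,0],0],
    [10,[0,0,0],0]
  ],
  "newtons": 4
}}

```text
clock: 3.9
eef_pos: [0.5393, -0.0854, 0.0055]
tcp_rot: [[0.341, 0.94, 0.0], [0.94, -0.341, 0.0], [0.0, 0.0, -1.0]]
wrist_force: [0.5, 0.0, 0.5]
opening: 0.326
grasp_force: 4.0
```

>>> {"fn": "drive_tool", "kwargs": {
  "commands": [
    [10,[-0.05,0,-0.28],0],
    [10,[-0.2,0,-0.56],0],
    [10,[-0.36,0,-0.82],0],
    [10,[-0.54,0,-1.06],0],
    [10,[-0.54,0,-1.06],0]
  ]
}}

```text
clock: 4.32
eef_pos: [0.5336, -0.108, 0.0511]
tcp_rot: [[0.342, 0.94, 0.005], [0.94, -0.342, -0.003], [-0.001, 0.006, -1.0]]
wrist_force: [0.2, -1.0, -0.2]
opening: 0.324
grasp_force: 4.0
```

```bash
python3 - <<'E'
from h import *
cv2.imwrite("pics/s2.png",cv2.resize(env.grab_frame("scene")[180:360,180:420],None,fx=3,fy=3))
E
```

```text
(no output)
```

View pics/s2.png

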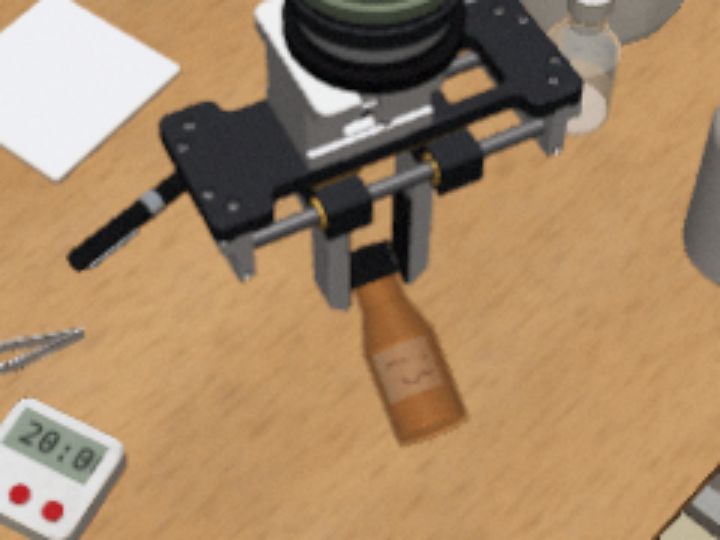

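The vial is gripped at its cap (crop 375,265) and pivoting, with the base (435,430) still on the table. I'll continue the arc.

>>> {"fn": "drive_tool", "kwargs": {
  "commands": [
    [10,[-0.22,0,-0.21],0],
    [10,[-0.46,0,-0.4],0],
    [10,[-0.72,0,-0.55],0],
    [10,[-1.0,0,-0.66],0],
    [10,[-1.0,0,-0.66],0]
  ]
}}

```text
clock: 4.78
eef_pos: [0.5183, -0.1459, 0.0754]
tcp_rot: [[0.343, 0.939, 0.002], [0.939, -0.343, -0.002], [-0.001, 0.002, -1.0]]
wrist_force: [0.6, 0.4, 0.2]
opening: 0.322
grasp_force: 4.0
```

>>> {"fn": "drive_tool", "kwargs": {
  "commands": [
    [10,[-0.2,0,-0.06],0],
    [10,[-0.4,0,-0.1],0],
    [10,[-0.6,0,-0.12],0],
    [10,[-0.85,0,-0.12],0],
    [10,[-1.1,0,-0.1],0]
  ]
}}

```text
clock: 5.2
eef_pos: [0.5028, -0.1855, 0.0781]
tcp_rot: [[0.341, 0.94, -0.0], [0.94, -0.341, 0.0], [-0.0, -0.0, -1.0]]
wrist_force: [-0.5, -1.1, -0.8]
opening: 0.327
grasp_force: 4.0
```

```bash
python3 - <<'E'
from h import *
cv2.imwrite("pics/s3.png",cv2.resize(env.grab_frame("scene")[150:350,180:440],None,fx=3,fy=3))
s=env.sense();print(s["eef_pos"],s["wrist_force"],s["grasp_force"])
E
```

```text
[ 0.50214043 -0.18712424  0.07786519] [ 0.08735726 -0.98170495 -1.41694297] 3.999689072370529
```

View pics/s3.png

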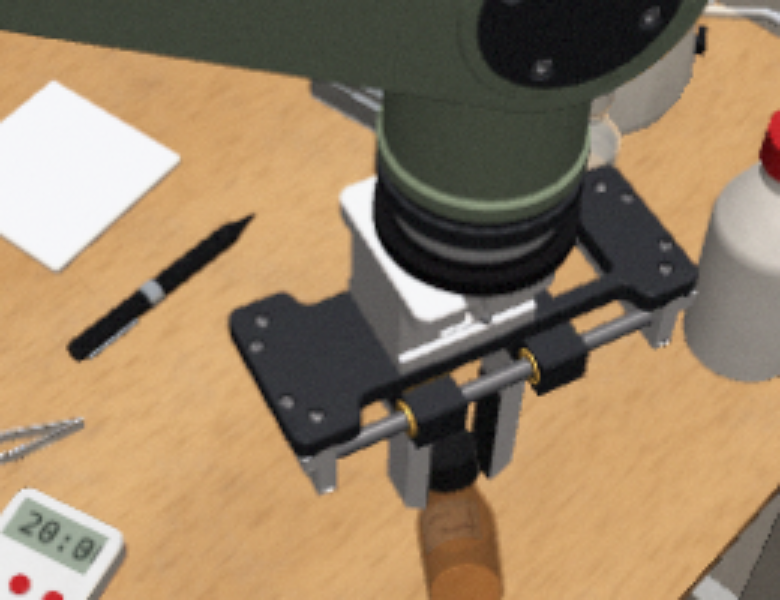

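```bash
python3 - <<'E'
from h import *
S=env.grab_frame("scene");T=env.grab_frame("top")
cv2.imwrite("pics/s4.png",np.hstack([cv2.resize(S[260:400,280:400],None,fx=4,fy=4),cv2.resize(T[200:300,330:400],(392,560))]))
P=lambda n,X:cv2.projectPoints(np.array([X],float),cv2.Rodrigues(cam(n)[2])[0],cam(n)[3],cam(n)[0],cam(n)[1])[0][0,0]
g=env.sense()["eef_pos"]+[0,0,.0188]
print("grip",P("scene",g),"foot if upright",P("scene",g-[0,0,.09]))
u=np.array([.34,.94,0])
for a in(40,50,60,70,80,90,100):
    t=np.radians(a);print(a,P("scene",g-.09*(np.cos(t)*u+np.sin(t)*np.array([0,0,1]))))
E
```

```text
grip [330.04358942 302.28956949] foot if upright [326.71314062 333.45674534]
40 [351.7399018  362.44787485]
50 [347.08609063 359.2818232 ]
60 [342.12064886 354.60097939]
70 [336.98468972 348.60019456]
80 [331.80887636 341.48312594]
90 [326.71314062 333.45674534]
100 [321.80719804 324.728019  ]
```

View pics/s4.png

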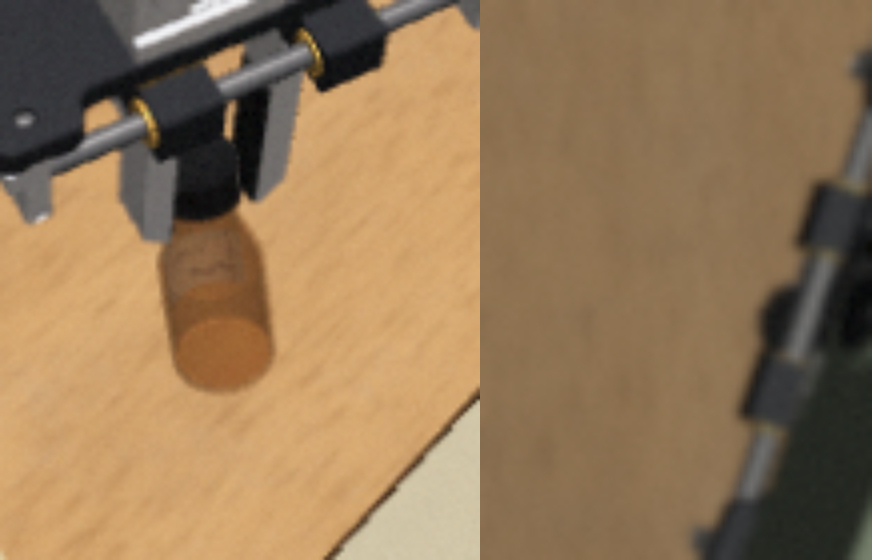

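>>> {"fn": "drive_tool", "kwargs": {
  "commands": [
    [10,[0,0,0.1],0],
    [10,[0,0,0.16],0],
    [10,[-0.2,0,0.14],0],
    [10,[-0.4,0,0.13],0],
    [10,[-0.6,0,0.14],0]
  ],
  "newtons": 3
}}

```text
clock: 5.77
eef_pos: [0.4947, -0.2077, 0.0725]
tcp_rot: [[0.34, 0.94, -0.0], [0.94, -0.34, -0.0], [-0.0, -0.0, -1.0]]
wrist_force: [1.2, -0.4, -0.4]
opening: 0.328
grasp_force: 3.0
```

>>> {"fn": "drive_tool", "kwargs": {
  "commands": [
    [10,[-0.1,0,0.01],0],
    [10,[-0.2,0,0.02],0],
    [10,[-0.3,0,0.03],0],
    [10,[-0.3,0,0.06],0],
    [10,[-0.3,0,0.06],0]
  ]
}}

```text
clock: 6.18
eef_pos: [0.4912, -0.2189, 0.0707]
tcp_rot: [[0.341, 0.94, 0.001], [0.94, -0.341, -0.0], [0.0, 0.001, -1.0]]
wrist_force: [-0.0, 0.9, 3.2]
opening: 0.324
grasp_force: 3.0
```

```bash
python3 - <<'E'
from h import *
S=env.grab_frame("scene")
s=env.sense();print(s["eef_pos"],s["wrist_force"],s["grasp_force"])
P=lambda n,X:cv2.projectPoints(np.array([X],float),cv2.Rodrigues(cam(n)[2])[0],cam(n)[3],cam(n)[0],cam(n)[1])[0][0,0]
g=s["eef_pos"]+[0,0,.0188];u=np.array([.34,.94,0])
f=P("scene",g);x,y=int(f[0])-50,int(f[1])-40;print(x,y,f)
cv2.imwrite("pics/s5.png",cv2.resize(S[y:y+120,x:x+120],None,fx=4,fy=4))
for a in(60,70,80,90,100,110):
    t=np.radians(a);print(a,(P("scene",g-.09*(np.cos(t)*u+np.sin(t)*np.array([0,0,1])))-[x,y])*4)
E
```

```text
[ 0.49120806 -0.21869465  0.07059389] [0.17720388 0.33678728 2.99085465] 3.0000337958335876
292 285 [342.90977325 325.38566153]
60 [249.28020255 367.73735212]
70 [227.71795229 342.12732292]
80 [206.11592318 312.2169143 ]
90 [184.96366142 278.84866291]
100 [164.70855804 242.86271034]
110 [145.76020053 205.09138639]
```

View pics/s5.png

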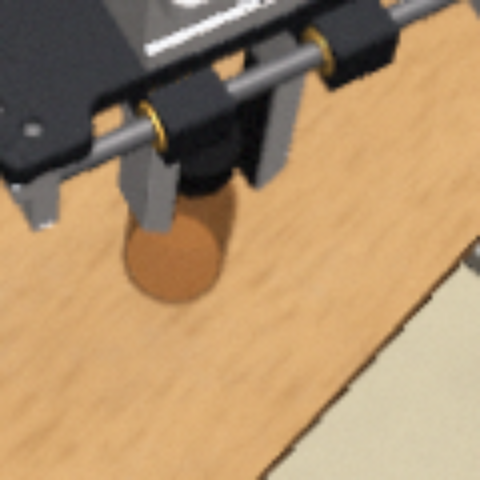

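>>> {"fn": "drive_tool", "kwargs": {
  "commands": [
    [10,[0,0,0.04],0],
    [10,[0,0,0.04],0],
    [10,[0,0,0.02],0],
    [10,[0,0,0],0],
    [10,[0,0,0],0]
  ],
  "newtons": 3
}}

```text
clock: 6.65
eef_pos: [0.4902, -0.218, 0.0695]
tcp_rot: [[0.341, 0.94, -0.002], [0.94, -0.341, 0.001], [0.0, -0.002, -1.0]]
wrist_force: [0.6, 0.3, -1.0]
opening: 0.325
grasp_force: 3.0
```

>>> {"fn": "drive_tool", "kwargs": {
  "commands": [
    [10,[0,0,0],0],
    [10,[0,0,-0.1],0],
    [10,[0,0,-0.3],0],
    [10,[0,0,-0.6],0],
    [10,[0,0,-0.9],0]
  ],
  "newtons": 15
}}

```text
clock: 7.07
eef_pos: [0.4909, -0.2185, 0.1074]
tcp_rot: [[0.341, 0.94, -0.0], [0.94, -0.341, -0.0], [-0.0, -0.0, -1.0]]
wrist_force: [1.0, -0.4, -0.1]
opening: 0.321
grasp_force: 15.0
```

>>> {"fn": "drive_tool", "kwargs": {
  "commands": [
    [10,[0.2,-0.05,0],0],
    [10,[0.6,-0.15,0],0],
    [10,[1.1,-0.27,0],0],
    [10,[1.7,-0.41,0],0],
    [10,[2.3,-0.55,0],0]
  ]
}}

```text
clock: 7.48
eef_pos: [0.5019, -0.1234, 0.1069]
tcp_rot: [[0.342, 0.94, 0.001], [0.94, -0.342, -0.0], [0.0, 0.001, -1.0]]
wrist_force: [-0.5, -0.1, -1.1]
opening: 0.316
grasp_force: 15.0
```

>>> {"fn": "drive_tool", "kwargs": {
  "commands": [
    [10,[0.6,-0.15,0],0],
    [10,[1.2,-0.29,0],0],
    [10,[1.8,-0.44,0],0],
    [10,[2.4,-0.58,0],0],
    [10,[3.0,-0.73,0],0]
  ]
}}

```text
clock: 7.9
eef_pos: [0.5152, -0.0, 0.1069]
tcp_rot: [[0.341, 0.94, 0.001], [0.94, -0.341, 0.0], [0.0, 0.001, -1.0]]
wrist_force: [-0.4, 0.1, -2.2]
opening: 0.321
grasp_force: 15.0
```

>>> {"fn": "drive_tool", "kwargs": {
  "commands": [
    [10,[0.6,-0.15,0],0],
    [10,[1.2,-0.29,0],0],
    [10,[1.8,-0.44,0],0],
    [10,[2.3,-0.55,0],0],
    [10,[2.7,-0.65,0],0]
  ]
}}

```text
clock: 8.32
eef_pos: [0.5275, 0.111, 0.1069]
tcp_rot: [[0.34, 0.94, 0.001], [0.94, -0.34, 0.001], [0.001, 0.001, -1.0]]
wrist_force: [0.3, -0.4, -1.3]
opening: 0.32
grasp_force: 15.0
```

>>> {"fn": "drive_tool", "kwargs": {
  "commands": [
    [10,[0.4,-0.1,0],0],
    [10,[0.7,-0.17,0],0],
    [10,[0.9,-0.22,0],0],
    [10,[1.0,-0.24,0],0],
    [10,[1.0,-0.24,0],0]
  ]
}}

```text
clock: 8.73
eef_pos: [0.5321, 0.1501, 0.1064]
tcp_rot: [[0.34, 0.94, 0.0], [0.94, -0.34, -0.0], [0.0, 0.0, -1.0]]
wrist_force: [-0.2, -0.0, -0.9]
opening: 0.317
grasp_force: 15.0
```

```bash
python3 - <<'E'
from h import *
S=env.grab_frame("scene")
s=env.sense();print(s["clock"],s["eef_pos"],s["wrist_force"],s["grasp_force"])
print(s["tcp_rot"].T@(np.array([.532,.149,.0786])-s["eef_pos"])/.04)
P=lambda n,X:cv2.projectPoints(np.array([X],float),cv2.Rodrigues(cam(n)[2])[0],cam(n)[3],cam(n)[0],cam(n)[1])[0][0,0]
g=s["eef_pos"]+[0,0,.0188];u=np.array([.34,.94,0])
f=P("scene",g);x,y=int(f[0])-60,int(f[1])-60;print(x,y,f)
cv2.imwrite("pics/s6.png",cv2.resize(S[y:y+130,x:x+130],None,fx=4,fy=4))
for a in(70,80,90,100,110):
    t=np.radians(a);print(a,(P("scene",g-.09*(np.cos(t)*u+np.sin(t)*np.array([0,0,1])))-[x,y])*4)
E
```

```text
8.7833 [0.5320639  0.14946067 0.10629799] [ 0.28660251  0.10441289 -1.01537543] 14.999869912862778
[-0.01114711  0.00231275  0.69245375]
128 98 [188.44316967 158.51469105]
70 [294.04842322 429.15386258]
80 [283.763044   412.14020741]
90 [272.5586344  390.76572881]
100 [260.7462508  365.69811803]
110 [248.62795511 337.62841755]
```

View pics/s6.png

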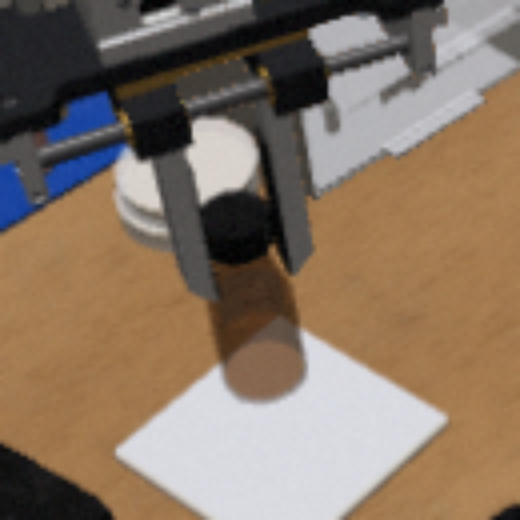

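>>> {"fn": "drive_tool", "kwargs": {
  "commands": [
    [10,[0,0,0.2],0],
    [10,[0,0,0.4],0],
    [10,[0,0,0.55],0],
    [10,[0,0,0.6],0],
    [10,[0,0,0.64],0]
  ]
}}

```text
clock: 9.2
eef_pos: [0.5312, 0.149, 0.0794]
tcp_rot: [[0.342, 0.94, -0.002], [0.94, -0.342, -0.0], [-0.001, -0.002, -1.0]]
wrist_force: [-0.8, 0.1, -0.8]
opening: 0.319
grasp_force: 15.0
```

>>> {"fn": "drive_tool", "kwargs": {
  "commands": [
    [10,[0,0,0.02],0],
    [10,[0,0,0.04],0],
    [10,[0,0,0.06],0],
    [10,[0,0,0.08],0],
    [10,[0,0,0.08],0]
  ],
  "newtons": 4
}}

```text
clock: 9.62
eef_pos: [0.5322, 0.1496, 0.0775]
tcp_rot: [[0.341, 0.94, 0.0], [0.94, -0.341, 0.0], [0.0, 0.0, -1.0]]
wrist_force: [-0.1, 0.4, -1.4]
opening: 0.322
grasp_force: 4.0
```

>>> {"fn": "drive_tool", "kwargs": {
  "commands": [
    [10,[0,0,0.02],0],
    [10,[0,0,0.04],0],
    [10,[0,0,0.06],0],
    [10,[0,0,0.06],0],
    [10,[0,0,0.06],0]
  ],
  "newtons": 3
}}

```text
clock: 10.03
eef_pos: [0.5329, 0.1498, 0.076]
tcp_rot: [[0.341, 0.94, 0.002], [0.94, -0.341, 0.001], [0.001, 0.002, -1.0]]
wrist_force: [-0.5, 1.3, 5.0]
opening: 0.324
grasp_force: 3.0
```

>>> {"fn": "drive_tool", "kwargs": {
  "commands": [
    [10,[0,0,0.02],0],
    [10,[0,0,0.02],0],
    [10,[0,0,0.01],0],
    [10,[0,0,0],0],
    [10,[0,0,0],0]
  ]
}}

```text
clock: 10.45
eef_pos: [0.532, 0.1493, 0.0747]
tcp_rot: [[0.341, 0.94, -0.0], [0.94, -0.341, -0.0], [-0.0, -0.0, -1.0]]
wrist_force: [1.0, 0.2, 1.5]
opening: 0.32
grasp_force: 3.0
```

>>> {"fn": "drive_tool", "kwargs": {
  "commands": [
    [34,[0,0,0],0],
    [36,[0,0,0],0],
    [38,[0,0,0],0],
    [42,[0,0,0],0],
    [46,[0,0,0],0]
  ]
}}

```text
clock: 10.87
eef_pos: [0.5317, 0.1494, 0.0747]
tcp_rot: [[0.341, 0.94, -0.001], [0.94, -0.341, -0.0], [-0.0, -0.001, -1.0]]
wrist_force: [0.4, -0.2, -0.3]
opening: 0.448
grasp_force: 0.0
```

>>> {"fn": "drive_tool", "kwargs": {
  "commands": [
    [60,[0,0,0],0],
    [70,[0,0,0],0],
    [80,[0,0,0],0],
    [80,[0,0,0],0],
    [80,[0,0,0],0]
  ]
}}

```text
clock: 11.28
eef_pos: [0.5321, 0.1495, 0.0751]
tcp_rot: [[0.341, 0.94, 0.0], [0.94, -0.341, 0.0], [0.0, 0.0, -1.0]]
wrist_force: [0.9, 0.2, 0.6]
opening: 0.773
grasp_force: 0.0
```

>>> {"fn": "drive_tool", "kwargs": {
  "commands": [
    [80,[0,0,-0.3],0],
    [80,[0,0,-0.9],0],
    [80,[0,0,-1.6],0],
    [80,[0,0,-2.3],0],
    [80,[0,0,-2.6],0]
  ]
}}

```text
clock: 11.7
eef_pos: [0.5347, 0.1499, 0.1843]
tcp_rot: [[0.341, 0.94, 0.008], [0.94, -0.341, 0.001], [0.004, 0.007, -1.0]]
wrist_force: [0.7, 1.0, 0.5]
opening: 0.801
grasp_force: 0.0
```

```bash
python3 - <<'E'
from h import *
S=env.grab_frame("scene")
s=env.sense();print(s["clock"],s["eef_pos"],s["wrist_force"],s["grasp_force"])
cv2.imwrite("pics/s7.png",cv2.resize(S[110:260,110:310],None,fx=4,fy=4))
P=lambda n,X:cv2.projectPoints(np.array([X],float),cv2.Rodrigues(cam(n)[2])[0],cam(n)[3],cam(n)[0],cam(n)[1])[0][0,0]
for z in(.008,.107,.089):print(z,(P("scene",[.532,.149,z])-[110,110])*4)
E
```

```text
11.75 [0.53569734 0.15003813 0.18549232] [1.06833612 0.35187965 1.85509532] 0.0
0.008 [353.64098812 384.05640693]
0.107 [320.83378086 226.35188706]
0.089 [327.13438123 256.94796139]
```

View pics/s7.png

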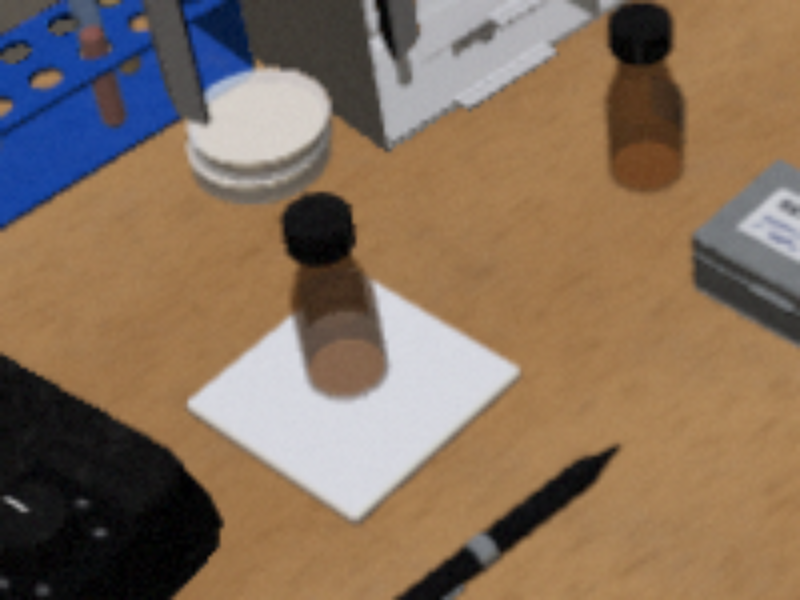

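```bash
python3 - <<'E'
from h import *
f=lambda x,y:onz("scene",(110+x/4,110+y/4),.008)
print(f(346,367),f(354,397), np.linalg.norm(f(346,367)-f(354,397)), onz("scene",(110+318/4,110+212/4),.107))
E
```

```text
[0.53617859 0.15965524 0.008     ] [0.52715897 0.14281949 0.008     ] 0.0190996315711728 [0.53660425 0.15673715 0.107     ]
```

>>> {"fn": "drive_tool", "kwargs": {
  "commands": [
    [80,[0,0,-0.4],0],
    [80,[0,0,-0.5],0],
    [80,[0,0,-0.5],0],
    [80,[0,0,-0.5],0],
    [80,[0,0,-0.5],0]
  ]
}}

```text
clock: 12.17
eef_pos: [0.5311, 0.1494, 0.1974]
tcp_rot: [[0.341, 0.94, -0.003], [0.94, -0.341, -0.0], [-0.001, -0.002, -1.0]]
wrist_force: [-0.3, -0.5, -0.9]
opening: 0.8
grasp_force: 0.0
```

```bash
python3 -c "
from station import env
print(env.sign_off())"
```

```text
the job is handed in; nothing more can be done
None
```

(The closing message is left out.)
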